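# Reverse the double-ended tube fork in its stand

### The job

Two small bench stands each carry a loose double-ended fork bar for steadying a tube; the next batch is thin tubes, so both must show their narrow fork at the open front. One bar still has its wide fork sticking out: lift that bar by its grip post, turn it end for end and lay it flat back in its own stand, in the channel, so that the narrow fork sticks out in front and the wide one lies in the bay behind. Leave the other stand's bar as it is and let go at the end.

Things in the scene. Friction and masses are not known exactly. Their poses are not given: they have to be found in the camera images.
- fork_bar: Steel bar to reverse: 150 mm along x, 10 mm tall, shank 12 mm wide, a U fork at each end beginning 34 mm from the middle; narrow fork at +x, wide at -x (gap 30, outside 50 mm). Grey square grip post on the middle, 24 x 24 mm, faces square to x and y, 20 to 56 mm above the underside. 0.12 kg, balanced. Origin: middle of underside, z up. Starts in its stand, wide fork out, x along the stand's x.
- narrow_end (a point): Point on that bar's centre line inside its narrow fork (gap 18 mm, 38 mm wide outside), 70 mm from the bar's middle along its +x, 5 mm above the underside.
- stand: Fixed grey stand of that bar, 86 mm wide. Origin on the bench below the seated bar's middle; x to its back, open front at -x. Seat 45 mm up. Shank channel 26 mm wide, x -26 to 24 mm, walls 42 mm over outsides, tops 59 mm up: fingertips stay above. Rear fork's bay 66 mm wide to a stop at x 85 mm, top 59 mm. Seated, the bar's underside is 45 mm up, with 8 mm play along x, 7 sideways.
- other_bar: An identical bar in a second, identical stand, with its narrow fork already out in front: leave it alone. Origin: middle of its underside; +x to its narrow fork. One stand is nearer to the robot, the other farther back to the right; either may hold the bar to reverse.
Things that resemble listed ones, but are neither listed nor needed, are in the scene too. What is shaped like the fork_bar but purple is not meant.

How it is judged:
By the outcome, as a careful person would: the job done as asked, in the order asked, and still so for the second after the job is handed in, with the robot touching nothing.
It also fails if it takes over 48 s, if anything falls off the work surface, if the arm or the gripper's body presses on something with over 40 N, if the wrist force passes 120 N, or if a joint passes its speed limit or range.

### The arm

A 7-joint arm with a two-finger parallel gripper is mounted at the origin on a cart in front of the work surface, level with it; the furniture and walls round the work are solid. World frame = base frame: x ahead of the robot, y to its left, z up, the work surface at z = 0. Lengths are in m, angles in rad, forces in N, time in s.
With the tool pointing down it reaches from about 0.4 to 0.85 m from the base axis. Payload 6.9 kg.
Tool frame: the origin (TCP) lies midway between the tips of the shut fingers; the grasp point (between the pads) lies behind it (ctrl.pinch_z is the z of the grasp point in the tool frame, in m); z points along the fingers, y is the direction in which the jaws open and shut (so a half turn about z gives the same grasp; the last joint's range is limited). The gripper opens to 85 mm and grips with 20 to 120 N. Pads are 22 mm wide; open, the fingers measure 114 mm over their backs; the gripper's body (76 mm by 85 mm) begins 54 mm behind the grasp point. The pads swing forward as they close: fully open they stand 13 mm farther back than shut.
Start: joints at [0.105, 0.507, -0.238, 1.5, 0.126, 1.149, -0.155], TCP at [0.625, -0, 0.209] pointing down, gripper open.
Joint ranges: [-3.08, 3.08], [-0.24, 2.05], [-1.43, 1.35], [0, 2.5], [-1.52, 4.66], [0.17, 1.96], [-2.89, 2.89]. Speed limits (rad/s): [2.39, 2.39, 3.14, 3.14, 3.14, 3.14, 3.14].

### API

Orientations are given as a unit quaternion [w, x, y, z].
In Python, from station import ctrl, get_state, vision, ticket, models gives the robot as it stands. Calls block until the motion is done:
- ctrl.movep(position, orientation): joint-space move of the TCP to a pose.
- ctrl.movel(position, frame=None, max_speed=0.15): straight line of the TCP; frame=None keeps the orientation; max_speed is the mean speed in m/s.
- ctrl.set_joints(angles): joint-space move.
- ctrl.ungrasp() and ctrl.close_gripper(force=None): open the fingers fully, or close them until they stop; force is the grip in N (None keeps the last).
- ctrl.pause(seconds).
- ctrl.ik(position, orientation): joint angles nearest the present ones, or None.
- get_state(): the state.
- vision.grab_frame(name): name is "scene" or "side" or "wrist"; returns (picture, depth): 480x640x3 uint8, blue, green, red; 480x640 float32, m along the optical axis (not along the pixel's ray), 0 where there is no reading.
- vision.camera_info(name): a dict with "mtx" (3x3 intrinsics, pixels), "dist_coeffs" ([k1, k2, p1, p2, k3] as OpenCV has them; the pictures are not rectified), "R" (3x3) and "t" (3): a world point X has camera coordinates R X + t; the wrist camera has in their place "hand_eye" (4x4, takes a point from camera to tool coordinates, whose origin is the TCP and whose axes are the flange's). Camera axes: x right, y down, z forward; pixel columns grow to the right and rows downward; lengths in m; the calibration is good to about 2 mm. A picture is of the moment at which its call begins: read the wrist's pose just before it. camera_info takes no time and is no camera call.
A pose or a line that the arm cannot do raises ctrl.Unreachable and nothing moves.
- ticket.close_job(): hands the job in, once; it reports no verdict.
Trained networks look in the newest picture that a camera, given by its name, has taken for a name from the list of things; names that differ only in an ending like _2 or _b are one class to them, and where a whole thing is asked for, a point or a joint stands for the part that bears it (a point fixed in the world has none). Each returns a list of dicts, best first, with "p" (0 to 1); they miss things now and then, are a little off and sometimes report something else, mostly with a low value. They report only what shows in the picture. A call takes as long as a camera call. They do not tell look-alikes from the thing itself.
- models.recognise(camera, target): "point" ([column, row] in pixels, amid what is visible of it).
- models.masks_of(camera, target): "mask" (480x640 bool, what is visible of it) and "point" ([column, row] in pixels, amid what is visible of it).
The state is a dict: "time": time; "qpos": joint angles; "qd": joint speeds; "tau": joint torques, N m; "tcp_pos": TCP position; "eef_rot": TCP orientation; "contact_force": force on the tool from outside, world axes, zero at the start; "wrist_torque": the same for the moment, N m; "width": finger opening in m.
Only numpy, scipy, OpenCV 4.12 (cv2) and the standard library are available. Lean on these libraries where they do the work, as an engineer would, in place of code of your own. Each camera call takes 0.05 s, during which the arm holds its last target.

## Working session

There is one attempt and no reset: what is moved stays moved. The work goes in short steps, each a Python script; the robot and the scene stay as the last script left them, time stands still between calls to the robot, and variables do not carry over. Pictures are saved under pics/ and viewed, and the job is handed in when it is done.

```bash
ls; mkdir -p pics
cat > h.py <<'E'
import numpy as np, cv2
from station import ctrl, get_state, vision, ticket, models
def save(n,im): cv2.imwrite(f'pics/{n}.png',im)
E
python3 - <<'E'
from h import *
np.set_printoptions(precision=4,suppress=True)
for c in ["scene","side","wrist"]:
    im,d=vision.grab_frame(c); save(c+'0',im); np.savez(f'{c}0.npz',im=im,d=d)
    i=vision.camera_info(c); print(c,i)
    for t in ["fork_bar","stand"]:
        for r in models.recognise(c,t): print(c,t,r)
s=get_state(); print(s, ctrl.pinch_z)
E
```

```text
pics
scene {'mtx': array([[502.0505,   0.    , 320.899 ],
       [  0.    , 502.0505, 241.4153],
       [  0.    ,   0.    ,   1.    ]]), 'dist_coeffs': array([-0.0437,  0.    ,  0.    ,  0.    ,  0.    ]), 'R': array([[ 0.9032, -0.4287, -0.0223],
       [-0.2131, -0.4026, -0.8902],
       [ 0.3726,  0.8088, -0.455 ]]), 't': array([-0.6122,  0.0406,  0.9685])}
scene fork_bar {'point': [327.7, 246.9], 'p': 0.69}
scene fork_bar {'point': [331.4, 333.6], 'p': 0.63}
scene stand {'point': [349.7, 264.7], 'p': 0.94}
side {'mtx': array([[484.5862,   0.    , 318.7492],
       [  0.    , 484.5862, 239.4822],
       [  0.    ,   0.    ,   1.    ]]), 'dist_coeffs': array([-0.1276,  0.    ,  0.    ,  0.    ,  0.    ]), 'R': array([[ 0.8439, -0.5364,  0.0132],
       [-0.2887, -0.4748, -0.8314],
       [ 0.4522,  0.6978, -0.5555]]), 't': array([-0.6288,  0.0256,  0.9041])}
side fork_bar {'point': [324.1, 230.9], 'p': 0.84}
side fork_bar {'point': [334.3, 311.9], 'p': 0.82}
side stand {'point': [341.2, 243.9], 'p': 0.79}
wrist {'mtx': array([[335.7469,   0.    , 314.5458],
       [  0.    , 335.74
[... 179 characters left out ...]
],
       [ 1.    , -0.    ,  0.0005, -0.0001],
       [-0.0005, -0.3074,  0.9516, -0.165 ],
       [ 0.    ,  0.    ,  0.    ,  1.    ]])}
wrist stand {'point': [237.3, 417.3], 'p': 0.78}
{'time': 0.45, 'qpos': array([ 0.1055,  0.5076, -0.2376,  1.5003,  0.1257,  1.1489, -0.1548]), 'qd': array([ 0.001 , -0.001 ,  0.001 , -0.0025, -0.0005, -0.0019,  0.0005]), 'tau': array([  0.0017, -61.9771,  -2.1819, -24.9709,   0.0139,   0.0037,
        -0.0001]), 'tcp_pos': array([ 0.6249, -0.    ,  0.2094]), 'eef_rot': array([-0.0001,  0.7071,  0.7071, -0.0001]), 'contact_force': array([-0.404 ,  0.2447,  0.1804]), 'wrist_torque': array([-0.0406, -0.0483, -0.0272]), 'width': 0.08534510133497994} -0.0187
```

View pics/scene0.png

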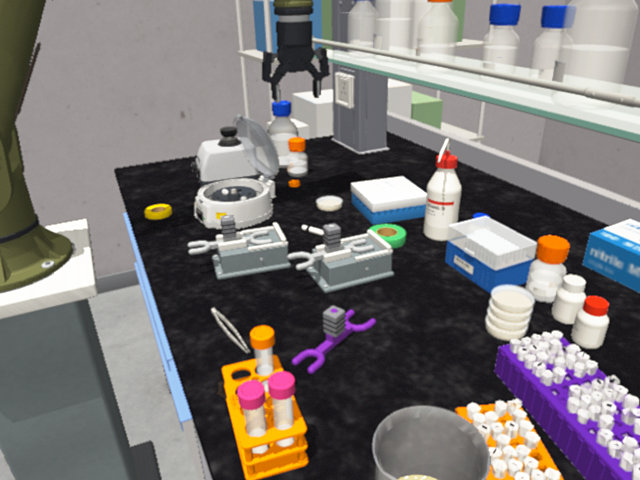

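View pics/side0.png

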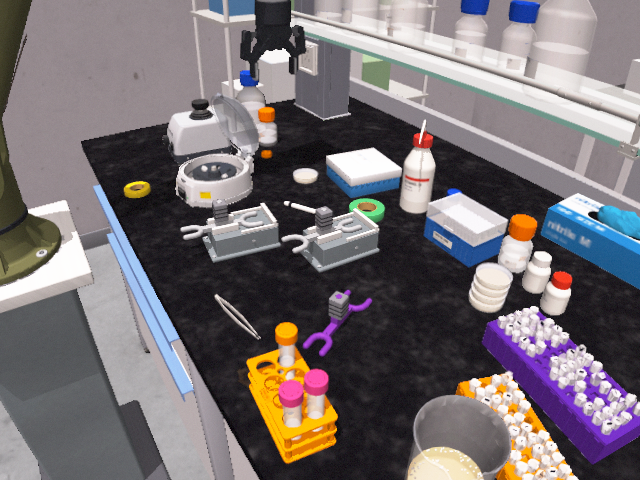

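View pics/wrist0.png

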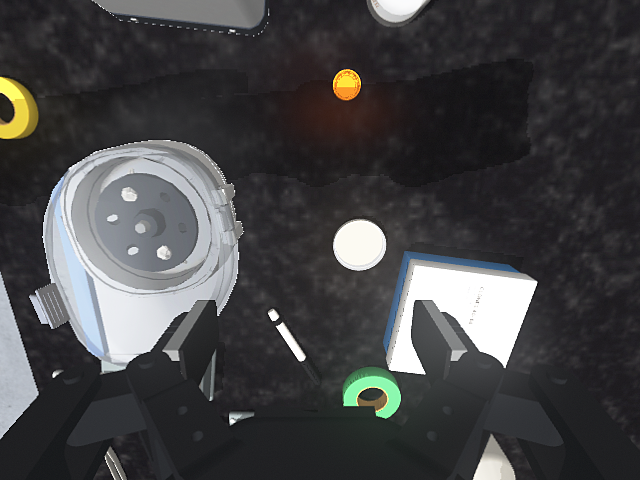

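Run:
```python
import cv2,numpy as np
a=cv2.imread('pics/scene0.png')[200:300,180:410]; b=cv2.imread('pics/side0.png')[190:280,170:400]
a=cv2.resize(a,None,fx=3,fy=3,interpolation=3); b=cv2.resize(b,None,fx=3,fy=3,interpolation=3)
cv2.imwrite('pics/crop0.png',np.vstack([a,b]))
```

```text
(no output)
```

View pics/crop0.png

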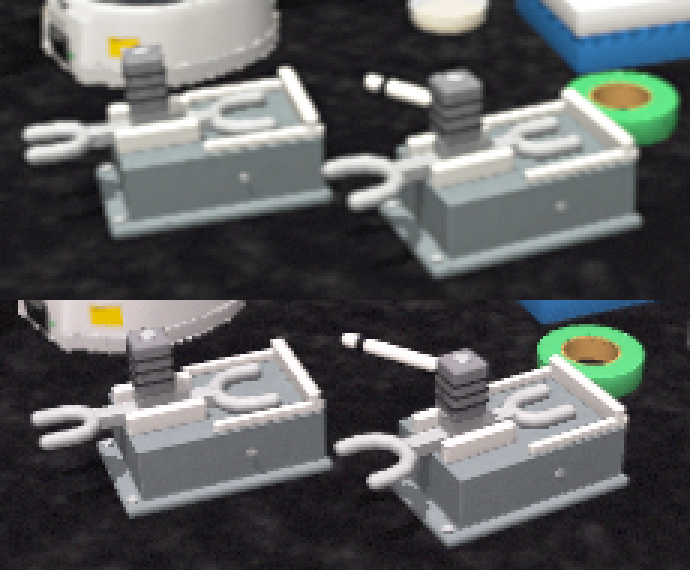

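Candidates in the scene view are the bar in the nearer stand (228,240), with its narrow fork out; the bar in the farther-right stand (331,250), with its wide fork out; and the purple look-alike (335,330). I choose the farther-right one at (331,250). The crop shows its wide U out front and the narrow fork in the bay. Next I'll get a coarse pose from depth.

```bash
cat >> h.py <<'E'
np.set_printoptions(precision=4,suppress=True)
from scipy.spatial.transform import Rotation as Rot
def cloud(cam,d,uv=None,pose=None):
    i=vision.camera_info(cam)
    if uv is None:
        v,u=np.mgrid[0:480,0:640]; uv=np.stack([u.ravel(),v.ravel()],1).astype(float)
    n=cv2.undistortPoints(uv.reshape(-1,1,2).astype(float),i['mtx'],i['dist_coeffs']).reshape(-1,2)
    z=d[uv[:,1].astype(int),uv[:,0].astype(int)] if np.ndim(d)==2 else d
    P=np.c_[n,np.ones(len(n))]*np.asarray(z).reshape(-1,1)
    if cam=='wrist':
        T=i['hand_eye']; P=P@T[:3,:3].T+T[:3,3]
        p,q=pose; Rm=Rot.from_quat([q[1],q[2],q[3],q[0]]).as_matrix()
        return P@Rm.T+p
    return (P-i['t'])@i['R']
E
python3 - <<'E'
from h import *
for c in ['scene','side']:
    z=np.load(c+'0.npz'); P=cloud(c,z['d']).reshape(480,640,3); d=z['d']
    box=(slice(215,295),slice(295,400)) if c=='scene' else (slice(195,275),slice(280,390))
    Q=P[box].reshape(-1,3); dd=d[box].ravel(); Q=Q[dd>0]
    top=Q[(Q[:,2]>.096)&(Q[:,2]<.106)]
    print(c,'hist',np.histogram(Q[:,2],bins=np.arange(-.01,.13,.01))[0])
    print('top',len(top),top.mean(0) if len(top) else 0, top.min(0),top.max(0))
    w=Q[(Q[:,2]>.04)&(Q[:,2]<.065)]
    r=cv2.minAreaRect(w[:,:2].astype(np.float32)); print(r, w.min(0),w.max(0))
E
```

```text
scene hist [2467 1842  897  403  367  972 1001   67   93   90  110   61    0    0]
top 113 [ 0.5348 -0.3452  0.0996] [ 0.5247 -0.3544  0.096 ] [ 0.547  -0.3311  0.1026]
((0.5489065051078796, -0.34260284900665283), (0.08029665052890778, 0.17216596007347107), 88.14012908935547) [ 0.4622 -0.3848  0.0401] [ 0.6338 -0.3033  0.0646]
side hist [ 180 4664  684  546  307  824 1031  164   83   85   88   97    0    0]
top 132 [ 0.5343 -0.3436  0.1012] [ 0.5237 -0.3533  0.0961] [ 0.5481 -0.3265  0.1053]
((0.5478388667106628, -0.3424932360649109), (0.078275166451931, 0.17291328310966492), 88.28475189208984) [ 0.4611 -0.3841  0.0401] [ 0.6334 -0.3026  0.0647]
```

Run:
```python
from h import *
s=get_state(); print(s['time'])
ctrl.movep([0.545,-0.343,0.28],[0,.70711,.70711,0])
s=get_state(); print(s['time'],s['tcp_pos'],s['eef_rot'],s['qpos'])
pose=(s['tcp_pos'],s['eef_rot'])
im,d=vision.grab_frame('wrist'); save('wrist1',im); np.savez('wrist1.npz',im=im,d=d,p=pose[0],q=pose[1])
for r in models.masks_of('wrist','fork_bar'): print(r['p'],r['point'],r['mask'].sum())
for yaw in (0,np.pi/2,-np.pi/2,np.pi):
    R=Rot.from_euler('z',yaw)*Rot.from_quat([.70711,.70711,0,0]); q=R.as_quat()
    print(yaw, ctrl.ik([0.535,-.344,.15],[q[3],*q[:3]]))
```

```text
0.45
1.8 [ 0.546  -0.3409  0.2797] [-0.0004  0.7062  0.708   0.0006] [ 0.6427  0.496  -0.2118  1.3223  0.1016  1.3343  0.4345]
0.88 [255.5, 307.5] 1570
0.65 [303.9, 200.7] 2128
0.38 [161.1, 83.0] 2980
0 [ 0.6535  0.5713 -0.2009  1.5543  0.1263  1.0287  0.4185]
1.5707963267948966 [ 0.8643  0.614  -0.5667  1.5513  0.3581  1.0815  1.7814]
-1.5707963267948966 [ 0.4354  0.5732  0.1632  1.5576 -0.1037  1.0193 -0.9435]
3.141592653589793 [-0.0341  0.8345  1.1507  1.5639 -0.7876  1.2687 -1.9014]
```

View pics/wrist1.png

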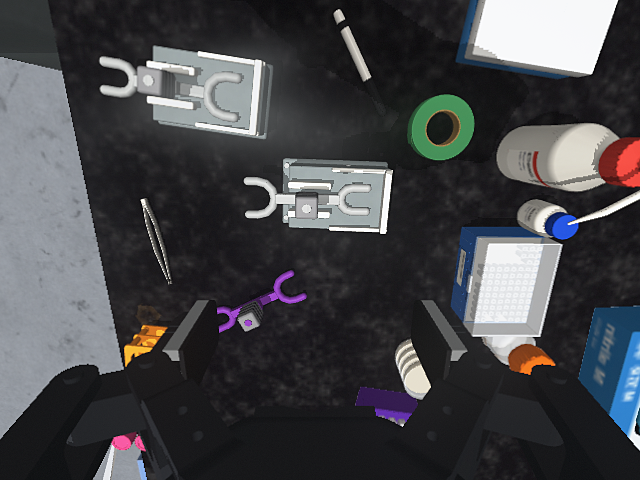

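The wrist view confirms the target bar. Its wide fork is at the front (262,197), its post at (306,208), and its narrow fork in the bay at (350,198). The other bar at (150,80) shows its narrow fork in front. Now the precise pose.

```bash
cat > meas.py <<'E'
from h import *
def meas(fn):
    z=np.load(fn); d=z['d']; im=z['im']
    P=cloud('wrist',d,pose=(z['p'],z['q'])).reshape(480,640,3)
    box=(slice(140,250),slice(235,410))
    return P[box],im[box],d[box]
E
python3 - <<'E'
from meas import *
P,im,d=meas('wrist1.npz'); Q=P.reshape(-1,3); Q=Q[d.ravel()>0]
print(np.histogram(Q[:,2],bins=np.arange(-.01,.12,.005)))
top=Q[Q[:,2]>.094]; print('posttop',len(top),np.median(top,0),(top.min(0)+top.max(0))/2,np.ptp(top,0),cv2.minAreaRect(top[:,:2].astype(np.float32)))
w=Q[(Q[:,2]>.036)&(Q[:,2]<.07)]
print('w',w.min(0),w.max(0))
# height map rendering
h=np.clip((P[...,2])*2000,0,255).astype(np.uint8)
out=np.hstack([cv2.resize(im,None,fx=4,fy=4,interpolation=3)])
save('c1',out); save('h1',cv2.applyColorMap(cv2.resize(h,None,fx=4,fy=4,interpolation=0),cv2.COLORMAP_JET))
E
```

```text
(array([   0, 2844, 8181,  718,   75,   41,   30,   45,   39,   39,  915,
       2571, 1429, 1472,  169,    1,   10,   21,   18,   15,   30,   76,
        441,    0,    0]), array([-0.01 , -0.005,  0.   ,  0.005,  0.01 ,  0.015,  0.02 ,  0.025,
        0.03 ,  0.035,  0.04 ,  0.045,  0.05 ,  0.055,  0.06 ,  0.065,
        0.07 ,  0.075,  0.08 ,  0.085,  0.09 ,  0.095,  0.1  ,  0.105,
        0.11 ,  0.115]))
posttop 519 [ 0.5372 -0.3394  0.1013] [ 0.537  -0.3403  0.0993] [0.0233 0.0237 0.0102] ((0.5371221899986267, -0.34024152159690857), (0.02352849952876568, 0.023362597450613976), 89.39854431152344)
w [ 0.4625 -0.3809  0.036 ] [ 0.6354 -0.302   0.0699]
```

View pics/c1.png

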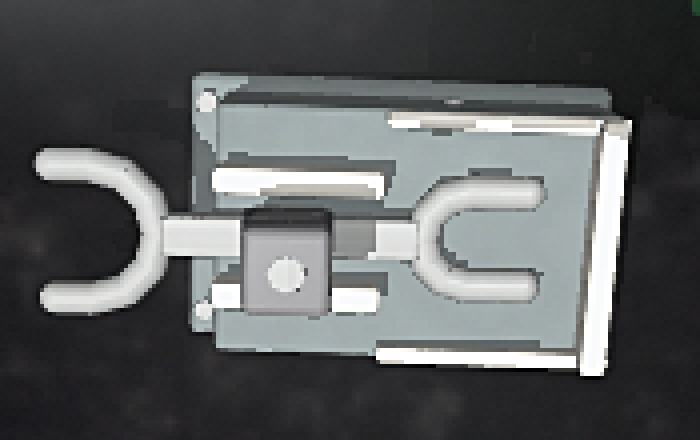

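View pics/h1.png

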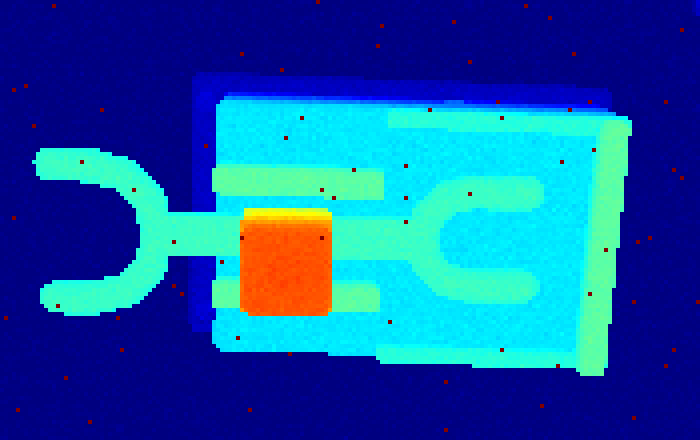

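Run:
```python
from meas import *
from scipy.optimize import minimize
P,im,d=meas('wrist1.npz'); Q=P.reshape(-1,3); Q=Q[(d.ravel()>0)]
hi=Q[(Q[:,2]>.0562)&(Q[:,2]<.064)]
def tf(p,pts):
    c,s=np.cos(p[2]),np.sin(p[2]); r=pts[:,:2]-p[:2]; return np.c_[c*r[:,0]+s*r[:,1],-s*r[:,0]+c*r[:,1]]
# stand: full footprint at seat level+ (z .04-.064), minus bar parts in front
body=Q[(Q[:,2]>.04)&(Q[:,2]<.064)]
def box(L,x0,x1,y0,y1):
    dx=np.maximum(np.maximum(x0-L[:,0],L[:,0]-x1),0); dy=np.maximum(np.maximum(y0-L[:,1],L[:,1]-y1),0); return np.hypot(dx,dy)
def cost(p):
    L=tf(p,hi)
    dist=np.minimum.reduce([box(L,-26,24,13,21) if 0 else box(L,-.026,.024,.013,.021),box(L,-.026,.024,-.021,-.013),box(L,.085,.092,-.043,.043)])
    return np.minimum(dist,.006).sum()
best=min((minimize(cost,[.535+dx,-.341+dy,a],method='Nelder-Mead',options=dict(xatol=1e-5,fatol=1e-6,maxiter=2000)) for dx in (-.008,0,.008) for dy in (-.006,0,.006) for a in (-.06,0)),key=lambda r:r.fun)
print('stand',best.x,np.rad2deg(best.x[2]),best.fun/len(hi),len(hi))
L=tf(best.x,hi)
for n,m in (('L+',(L[:,1]>.008)&(L[:,0]<.03)),('L-',(L[:,1]<-.008)&(L[:,0]<.03)),('stop',L[:,0]>.07),('other',(abs(L[:,1])<.03)&(L[:,0]>.03)&(L[:,0]<.07))):
    if m.sum(): print(n,m.sum(),np.percentile(L[m],[2,50,98],axis=0))
# rails / body edges
Lb=tf(best.x,body); m=(Lb[:,0]>-.02)&(Lb[:,0]<.08)
print('body y',np.percentile(Lb[m,1],[.5,99.5]), 'front', np.percentile(Lb[(abs(Lb[:,1])>.03),0],[.5,99.5]))
# bar
bl=Q[(Q[:,2]>.0505)&(Q[:,2]<.0575)]; L=tf(best.x,bl)
f=L[L[:,0]<-.032]; print('front fork',len(f),f.min(0),f.max(0),np.percentile(f,[1,99],axis=0))
r=L[(L[:,0]>.034)&(L[:,0]<.079)&(abs(L[:,1])<.028)]; print('rear fork',len(r),np.percentile(r,[1,99],axis=0))
top=Q[Q[:,2]>.097]; print('post',tf(best.x,top).min(0),tf(best.x,top).max(0))
```

```text
stand [ 0.5405 -0.3407 -0.0324] -1.8587043501005542 0.0007756486606196764 998
L+ 317 [[-0.065   0.0131]
 [-0.0026  0.0172]
 [ 0.0224  0.0208]]
L- 134 [[-0.0539 -0.0201]
 [ 0.0114 -0.0163]
 [ 0.0232 -0.0129]]
stop 447 [[ 0.0848 -0.0358]
 [ 0.0883  0.0019]
 [ 0.0926  0.0364]]
other 34 [[ 0.0314 -0.0141]
 [ 0.0486  0.0012]
 [ 0.0671  0.0169]]
body y [-0.0375  0.0378] front [-0.0257  0.0926]
front fork 690 [-0.0786 -0.026 ] [-0.0326  0.0237] [[-0.0771 -0.0254]
 [-0.0327  0.0234]]
rear fork 566 [[ 0.0344 -0.0176]
 [ 0.0699  0.0197]]
post [-0.0152 -0.0117] [0.0085 0.0121]
```

```bash
cat >> h.py <<'E'
S=np.array([0.5405,-0.3407]); SY=-0.0324
def quat(yaw):
    q=(Rot.from_euler('z',yaw)*Rot.from_quat([.5**.5,.5**.5,0,0])).as_quat(); return np.array([q[3],*q[:3]])
def s2w(x,y): 
    c,s=np.cos(SY),np.sin(SY); return S+[c*x-s*y,s*x+c*y]
def st(m=''):
    s=get_state(); R=Rot.from_quat(np.roll(s['eef_rot'],-1)).as_matrix()
    print(m,'t',round(s['time'],2),'tcp',s['tcp_pos'],'yawjaw',round(np.arctan2(R[1,1],R[0,1]),4),'tilt',R[:2,2],'F',s['contact_force'],'w',round(s['width'],4),'q7',round(s['qpos'][6],3)); return s
E
python3 - <<'E'
from h import *
B=s2w(-.0034,.0002); q=quat(np.pi/2-.013); print(B)
ctrl.movep([*B,0.17],q); ctrl.pause(.2); st('above')
s=get_state(); im,d=vision.grab_frame('wrist'); save('wrist2',im); np.savez('wrist2.npz',im=im,d=d,p=s['tcp_pos'],q=s['eef_rot'])
E
```

```text
[ 0.5371 -0.3404]
above t 3.32 tcp [ 0.5374 -0.3404  0.1704] yawjaw 1.5573 tilt [ 0.0005 -0.0005] F [ 0.2176 -0.2562  0.4181] w 0.0855 q7 1.775
```

View pics/wrist2.png

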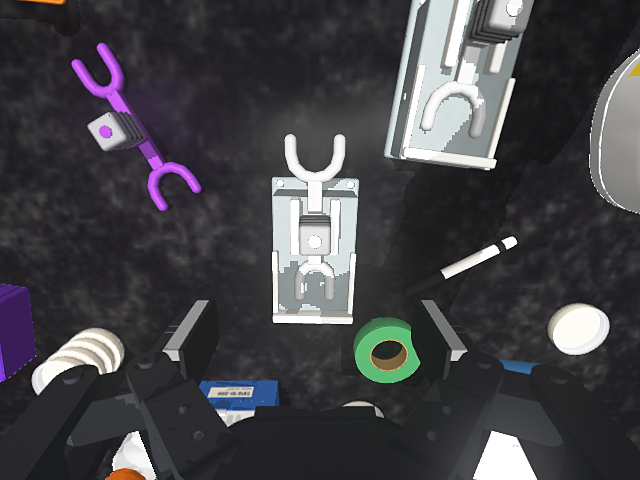

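The post at (315,240) sits midway between the fingers. I'll cross-check it by depth, then descend and grip.

Run:
```python
from h import *
z=np.load('wrist2.npz'); P=cloud('wrist',z['d'],pose=(z['p'],z['q'])).reshape(480,640,3)[180:300,260:370].reshape(-1,3)
t=P[(P[:,2]>.097)&(P[:,2]<.108)]; c=(np.percentile(t,1,axis=0)+np.percentile(t,99,axis=0))/2; print('post',c,np.ptp(t,axis=0),len(t))
B=s2w(-.0034,.0002)
if np.hypot(*(c[:2]-B))<.004:
    B=(B+c[:2])/2
    ctrl.movel([*B,0.069],max_speed=.08); st('down')
    ctrl.close_gripper(40); st('closed')
    ctrl.movel([*B,0.085],max_speed=.05); st('lift1')
    im,_=vision.grab_frame('scene'); save('scene2',im[180:320,180:420])
```

```text
post [ 0.5366 -0.3406  0.1006] [0.0239 0.0236 0.0069] 991
down t 4.78 tcp [ 0.5372 -0.3406  0.0696] yawjaw 1.5577 tilt [ 0.0009 -0.0006] F [-0.6014  0.2509  0.901 ] w 0.085 q7 1.712
closed t 5.38 tcp [ 0.537  -0.3406  0.0693] yawjaw 1.5578 tilt [ 0.0004 -0.0003] F [-0.0001 -0.1541  2.4646] w 0.0228 q7 1.712
lift1 t 5.84 tcp [ 0.537  -0.3406  0.0853] yawjaw 1.5577 tilt [ 0.0005 -0.0004] F [-0.0076  0.749  -0.8292] w 0.0227 q7 1.723
```

View pics/scene2.png

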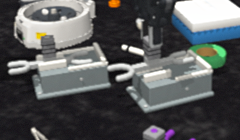

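Run:
```python
from h import *
s=st()
ctrl.movel([*s['tcp_pos'][:2],0.18],max_speed=.12); s=st('up')
j=s['qpos'].copy(); j[6]-=np.pi; ctrl.set_joints(j); ctrl.pause(.2); st('turned')
yaw=np.pi/2-.013-np.pi
k=ctrl.ik([*S,.18],quat(-np.pi/2+SY)); print(k, get_state()['qpos'])
s=get_state(); im,d=vision.grab_frame('wrist'); save('wrist3',im); np.savez('wrist3.npz',im=im,d=d,p=s['tcp_pos'],q=s['eef_rot'])
im,d=vision.grab_frame('side'); save('side3',im)
```

```text
t 5.89 tcp [ 0.5367 -0.3405  0.085 ] yawjaw 1.5577 tilt [-0.0001 -0.0001] F [ 0.1855 -0.3748 -1.0958] w 0.0225 q7 1.723
up t 6.83 tcp [ 0.5362 -0.3404  0.1791] yawjaw 1.5578 tilt [-0.0013  0.0006] F [ 0.37    0.6876 -1.6086] w 0.0228 q7 1.782
turned t 9.68 tcp [ 0.5362 -0.3404  0.1792] yawjaw -1.5836 tilt [-0.0013  0.0006] F [-0.1676  0.8935 -0.6389] w 0.0227 q7 -1.36
[ 0.8536  0.5911 -0.5675  1.5019  0.3349  1.1465 -1.3787] [ 0.8617  0.5878 -0.5733  1.5125  0.3369  1.1425 -1.3599]
```

View pics/wrist3.png

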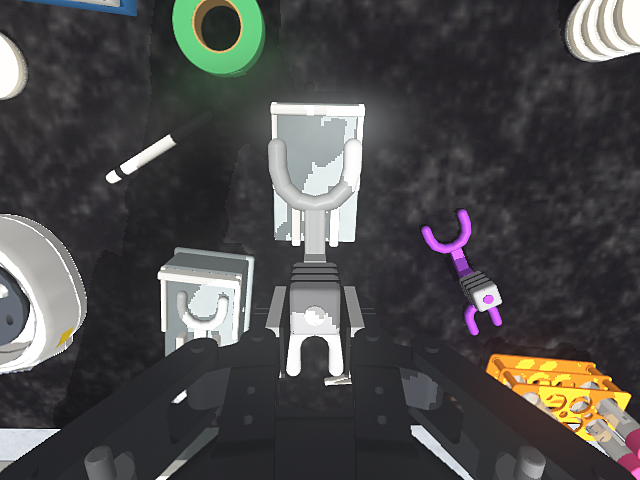

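View pics/side3.png

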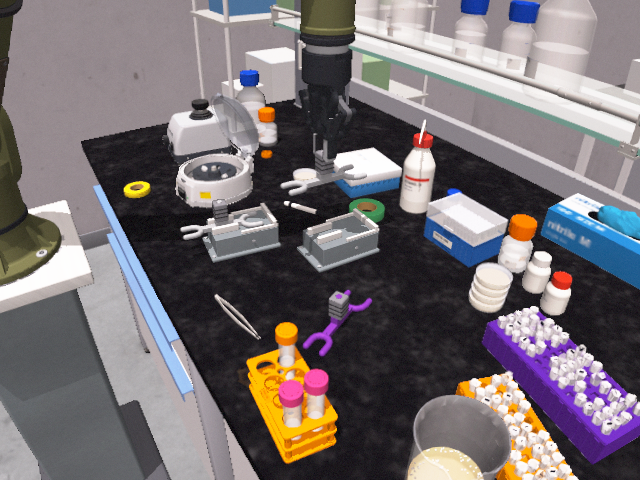

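The wide fork at (315,180) now points to the stand's back, and the narrow one at (315,350) to the front. The bar is held level. I'll measure the bar in the hand and re-check the stand.

Run:
```python
from h import *
z=np.load('wrist3.npz'); P=cloud('wrist',z['d'],pose=(z['p'],z['q'])).reshape(480,640,3)
F=P[120:290,255:375].reshape(-1,3)
b=F[(F[:,2]>.15)&(F[:,2]<.18)]; print(len(b),np.percentile(b,[1,50,99],axis=0))
A=np.c_[b,np.ones(len(b))][:, [0,1,3]]; co=np.linalg.lstsq(A,b[:,2],rcond=None)[0]; print('slopes',co[:2])
f=b[b[:,0]>.58]; t=f[f[:,0]>f[:,0].max()-.02]
l=t[t[:,1]>-.34]; r=t[t[:,1]<-.34]; print('fork arms outer',np.percentile(l[:,1],99),np.percentile(r[:,1],1),'mid',(np.percentile(l[:,1],99)+np.percentile(r[:,1],1))/2,'tip x',np.percentile(b[:,0],99.5))
G=P[90:260,255:380].reshape(-1,3); hi=G[(G[:,2]>.0555)&(G[:,2]<.064)]; 
c,s=np.cos(SY),np.sin(SY); r=hi[:,:2]-S; L=np.c_[c*r[:,0]+s*r[:,1],-s*r[:,0]+c*r[:,1]]
m=L[:,0]>.07; print('stop',m.sum(),np.percentile(L[m],[1,50,99],axis=0)); k=np.polyfit(L[m,1],L[m,0],1); print('stop slope',k)
m=(L[:,0]<.03); print('walls',m.sum()); 
for sg in (1,-1):
    w=L[m&(L[:,1]*sg>.005)]; print(sg,len(w),np.percentile(w,[2,50,98],axis=0) if len(w) else '')
```

```text
4245 [[ 0.5473 -0.3653  0.1608]
 [ 0.5819 -0.3408  0.1648]
 [ 0.6096 -0.3177  0.1765]]
slopes [-0.0691  0.0041]
fork arms outer -0.316877282332394 -0.36604123461964233 mid -0.34145925847601816 tip x 0.6098497853808988
stop 1016 [[ 0.085  -0.0368]
 [ 0.0889 -0.0001]
 [ 0.0929  0.0365]]
stop slope [0.0033 0.0889]
walls 653
1 316 [[-0.0246  0.0129]
 [-0.0084  0.0164]
 [ 0.0071  0.0199]]
-1 337 [[-0.0245 -0.021 ]
 [-0.0078 -0.0169]
 [ 0.0083 -0.0132]]
```

Run:
```python
from h import *
z=np.load('wrist3.npz'); P=cloud('wrist',z['d'],pose=(z['p'],z['q'])).reshape(480,640,3)
F=P[120:210,255:375].reshape(-1,3); b=F[(F[:,2]>.15)&(F[:,2]<.18)]
print('fork z',np.median(b[b[:,0]<.58,2]),np.median(b[b[:,0]>.6,2]),'expect',z['p'][2]-.0243+.01)
T=s2w(.001,-.0002); q=quat(-np.pi/2+SY)
ctrl.movel([*T,.15],frame=q,max_speed=.06); st('aligned')
ctrl.movel([*T,.078],max_speed=.08); st('near')
ctrl.movel([*T,.0705],max_speed=.03); st('low')
```

```text
fork z 0.16479683433711173 0.1642440135060231 expect 0.16485844222947904
aligned t 10.43 tcp [ 0.5416 -0.3408  0.1498] yawjaw -1.603 tilt [-0.0002  0.0003] F [ 0.4015 -0.2201 -1.0794] w 0.0226 q7 -1.396
near t 11.47 tcp [ 0.5419 -0.341   0.0785] yawjaw -1.6032 tilt [ 0.0009 -0.0004] F [ 0.0633 -0.2318  0.4491] w 0.0233 q7 -1.441
low t 11.88 tcp [ 0.5413 -0.3409  0.0703] yawjaw -1.6032 tilt [-0.0004  0.0002] F [ 0.0809 -0.7338  0.2952] w 0.0225 q7 -1.446
```

Run:
```python
from h import *
T=s2w(.001,-.0002)
ctrl.movel([*T,.0693],max_speed=.02); st('seat')
im,_=vision.grab_frame('side'); save('side4',cv2.resize(im[170:290,250:410],None,fx=4,fy=4,interpolation=3))
```

```text
seat t 12.12 tcp [ 0.5415 -0.3409  0.0693] yawjaw -1.6032 tilt [ 0.0001 -0.    ] F [-0.7937 -0.1506 -1.8327] w 0.0229 q7 -1.447
```

View pics/side4.png

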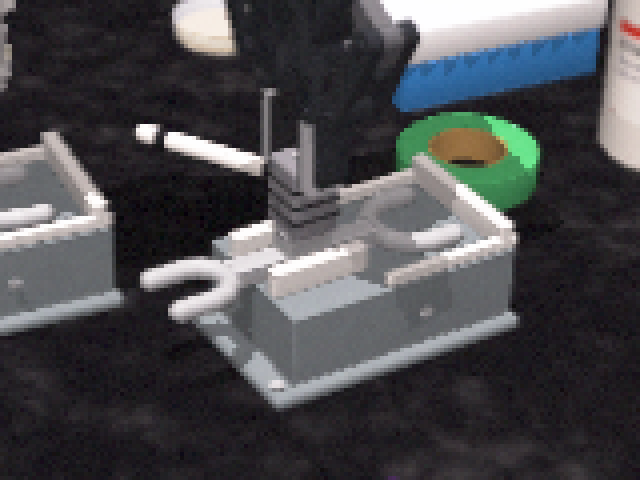

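The crop shows the narrow fork out front at (190,285), the shank in the channel and the wide fork in the bay at (410,225). I'll release and retreat.

Run:
```python
from h import *
T=s2w(.001,-.0002)
ctrl.ungrasp(); st('open')
ctrl.movel([*T,.13],max_speed=.08)
ctrl.movel([T[0]-.06,T[1],.26],max_speed=.15); ctrl.pause(.2); s=st('away')
im,d=vision.grab_frame('wrist'); save('wrist5',im); np.savez('wrist5.npz',im=im,d=d,p=s['tcp_pos'],q=s['eef_rot'])
im2,_=vision.grab_frame('side'); save('side5',cv2.resize(im2[170:290,170:410],None,fx=3.2,fy=3.2,interpolation=3))
```

```text
open t 12.81 tcp [ 0.5415 -0.3409  0.0693] yawjaw -1.6032 tilt [ 0. -0.] F [-0.0148  0.6845  0.2894] w 0.0852 q7 -1.447
away t 15.03 tcp [ 0.4815 -0.3407  0.2591] yawjaw -1.6028 tilt [-0.001  0.001] F [ 0.3395 -0.0981 -0.066 ] w 0.0857 q7 -1.287
```

View pics/wrist5.png

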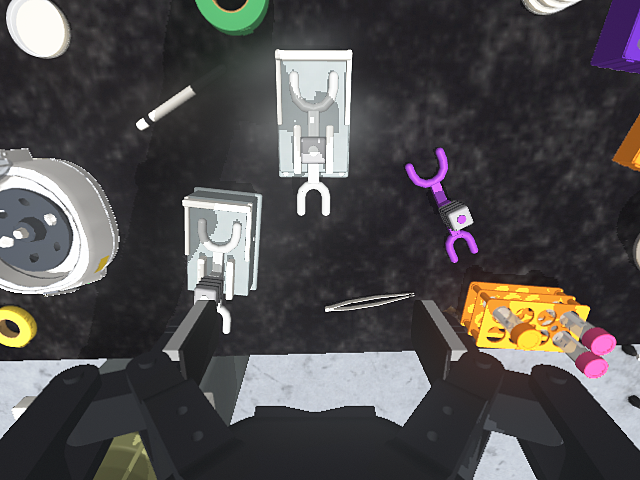

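View pics/side5.png

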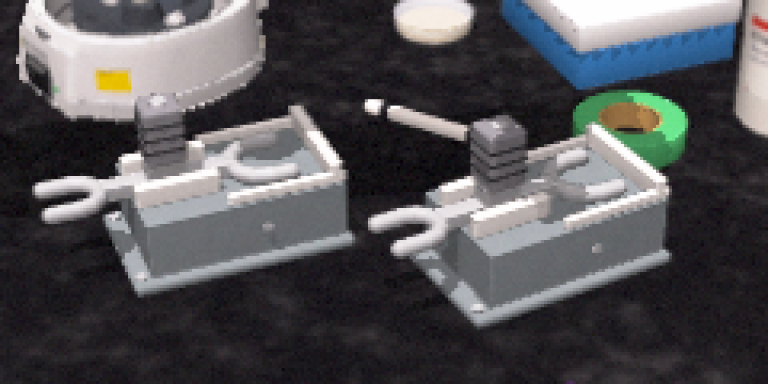

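Both bars now show their narrow forks in front: the target's at (313,200) in the wrist view, with its wide fork in the bay at (314,90). One numeric seat check, then I'll hand in.

Run:
```python
from h import *
z=np.load('wrist5.npz'); P=cloud('wrist',z['d'],pose=(z['p'],z['q'])).reshape(480,640,3)[45:220,270:356].reshape(-1,3)
c,s=np.cos(SY),np.sin(SY); r=P[:,:2]-S; L=np.c_[c*r[:,0]+s*r[:,1],-s*r[:,0]+c*r[:,1],P[:,2]]
t=L[(L[:,2]>.096)&(L[:,2]<.11)]; print('post',(t.min(0)+t.max(0))/2,np.median(t[:,2]))
f=L[(L[:,0]<-.034)&(L[:,2]>.04)&(L[:,2]<.065)]; print('front',np.percentile(f,[1,50,99],axis=0))
b=L[(L[:,0]>.036)&(L[:,0]<.078)&(abs(L[:,1])<.028)&(L[:,2]>.0505)]; print('rear',np.percentile(b,[1,50,99],axis=0))
```

```text
post [ 0.0008 -0.      0.1002] 0.10140660503889741
front [[-0.0729 -0.0181  0.0506]
 [-0.0511 -0.0001  0.0547]
 [-0.0346  0.018   0.057 ]]
rear [[ 0.0364 -0.0244  0.0511]
 [ 0.0526 -0.0002  0.0547]
 [ 0.0742  0.0241  0.057 ]]
```

```bash
python3 -c "
from h import *
print(ticket.close_job()); st()"
```

```text
the job is handed in; nothing more can be done
None
the job is handed in; nothing more can be done
```

The bar with its wide fork out was in the farther-right stand. I lifted it by its post, turned it half a turn, laid it back in its own channel, let go, backed the arm clear, and handed the job in at about 15 s of the 48 s allowed.

The last checks agreed:
- **Position:** the post is centred within 1 mm of the stand's origin.
- **Seating:** front and rear tops are both at 54.7 mm against an expected 55 mm, so the bar lies flat.
- **Direction:** the front fork measures about 36 mm across (narrow) and the one in the bay about 49 mm (wide).
- **Other stand:** its bar looks unchanged in the last pictures, with its narrow fork in front.

No check failed or disagreed.

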